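# Sweep the copper offcuts off the trainer console, then hold its recessed reset button down

### The arm

A 6-joint arm with a two-finger parallel gripper is mounted at the origin on the work surface. World frame = base frame: x ahead of the robot, y to its left, z up, the work surface at z = 0. Lengths are in mm, angles in rad, forces in N, time in s.
With the tool pointing down it reaches from about 300 to 775 mm from the base axis. Payload 14.6 kg.
Tool frame: the origin (TCP) lies midway between the tips of the shut fingers; the grasp point (between the pads) lies 19 mm behind it; z points along the fingers, y is the direction in which the jaws open and shut (so a half turn about z gives the same grasp; the last joint's range is limited). The gripper opens to 94 mm and grips with 3 to 60 N. Pads are 16 mm wide; open, the fingers measure 119 mm over their backs; the gripper's body (75 mm by 177 mm) begins 78 mm behind the grasp point.
Start: joints at [1.179, 0.3, 1.521, -0, 1.321, -0.067], TCP at [175.513, 521.234, 205.446] pointing down, gripper open.
Joint ranges: [-3.03, 3.03], [-0.79, 2.21], [0.23, 2.52], [-1.04, 4.18], [0, 3.07], [-2.55, 2.55]. Speed limits (rad/s): [2.22, 2.22, 2.57, 3.14, 3.14, 3.14].

### API

Orientations are given as [roll, pitch, yaw] about the fixed x, y, z axes, in that order (R = Rz(yaw) Ry(pitch) Rx(roll)).
In Python, from cell import read_state, camera, get_calibration, sign_off gives the robot as it stands.
- The arm moves only by the tool carry_out, never from a script. Its argument "series" is a list of rows, each an object with "delta_pos": the shift along the world's x, y, z in mm, a list of three; "turn": the turn, a rotation vector about the world's x, y, z in rad, a list of three; "hand": the opening, from 0 (shut) to 1 (fully open). A call has 1 to 8 rows; each row is the pose to reach, as a shift and turn from the pose commanded when the call began; what a row does not reach only later rows make up. A row lasts 1/8 s, in which the tool goes at most 62.5 mm and 10.7 degrees, less where a joint would pass 70% of its speed; a pose out of reach is approached as far as the arm can. A call with a gripper value outside its range is refused whole. The fingers move at their own pace and stop on an object; "squeeze" is the grip in N (left out, the last holds). Time passes only in rows, so rows that repeat a pose let the fingers close. It gives the time, the measured TCP pose, the force and the opening at its end, in the units of the state.
- read_state(): the state, without advancing time (a new reading comes with each control period).
- camera(name): name is "side" or "top"; returns the picture (480x640x3 uint8, red, green, blue); there is no depth.
- get_calibration(name): a dict with "intrinsics" (3x3 intrinsics, pixels), "k1" (the pictures are not rectified: a ray, as slopes to the right and down, at radius r is drawn at 1 + k1 r^2 times it, then the intrinsics apply), "pose" (4x4, takes a point from camera to world coordinates). Camera axes: x right, y down, z forward; pixel columns grow to the right and rows downward; lengths in mm; the calibration is good to about 2 mm. A picture is of the moment at which its call begins. get_calibration takes no time and is no camera call.
- sign_off(): hands the job in, once; it reports no verdict.
The state is a dict: "clock": time; "joints": joint angles; "qd": joint speeds; "effort": joint torques, N m; "eef_pos": TCP position; "eef_rot": TCP orientation; "wrist_force": force on the tool from outside, world axes, zero at the start; "moment": the same for the moment, N m; "finger_gap": finger opening in mm.
Only numpy, scipy, OpenCV 4.12 (cv2) and the standard library are available. Lean on these libraries where they do the work, as an engineer would, in place of code of your own. Each camera call takes 0.05 s, during which the arm holds its last target.

### The job

Pick up the scraper block and use it to sweep the three copper offcuts along the console's work channel into the scrap trough at its end, then stand the scraper upright on the bench again. Only once the channel is clear, take the stylus from its holder, reach it down through the round opening of the reset module and press the recessed button down; finish there, with the stylus still in the gripper holding the button down. Do not touch the offcuts with the gripper or the stylus, and leave the other things on the bench where they are.

Things in the scene. Friction and masses are not known exactly. Their poses are not given: they have to be found in the camera images.
- console: White training console fixed to the bench, 260 (x) x 260 (y) x 50 mm high, perhaps turned. Origin: centre of its underside. Its robot-side half holds the work channel and, at the -y end, the scrap trough. Three modules stand in a row at console x = +78 mm (y = -85, 0, +85 mm), in any order, tops 100 to 105 mm above the bench.
- trough (a point): Middle of the scrap trough's floor (console x -54, y -98 mm), 12 mm above the bench. An open pocket in the console at the -y end of the channel: inside 144 mm along console x, 56 mm along console y (y -126 to -70 mm), walls as high as the channel floor (50 mm). Axes as the console's.
- channel (a point): Centre of the metal-faced work channel's floor (console x -55, y +30 mm), 50 mm above the bench; axes as the console's. Flat, 200 mm along y: from the open +y end (100 mm from this point) to the -y end (-100 mm), where it drops without a rim into the trough. Along both sides runs a rim 8 mm high; 136 mm between the rims.
- scraper_center (a point): Scraper block standing upright on the bench: point at its middle, 32 mm above its underside. It has a rubber-soled bar below, 120 (its x) x 26 (its y) x 22 mm high, and above it a grip of 60 (x) x 22 (y) x 42 mm, total height 64 mm, about 0.14 kg. Its two 120 mm long faces push equally well. Nothing fixes it to the bench.
- stylus_grip (a point): Reset stylus standing upright in its holder, about 60 g: point at the centre of its black square handle (20 x 20 mm, 64 mm high; axes square to its sides, z up). Below the handle is a round steel shaft, 8 mm thick and 50 mm long, with a rounded end; the handle's underside rests on the holder's top.
- stylus_tip (a point): End of the stylus' shaft, 82 mm straight below the handle's centre.
- holder_hole (a point): Mouth of the hole in the wooden stylus holder (64 x 64 x 54 mm high, fixed to the bench), at the centre of its top, 54 mm above the bench. The 12 mm hole goes straight down; the stylus must be lifted 50 mm to clear it.
- aperture (a point): Centre of the round opening (18 mm across) in the flat top of the reset module, 100 mm above the bench. The module is a plain grey block 56 x 60 x 50 mm, the only one of the three with a round hole; the hole goes straight down.
- button_top (a point): Centre of the reset button's top face, 14 mm across, 24 mm below the aperture's mouth and on its axis (76 mm above the bench when not pressed). It sinks as the button is pressed.
- reset_button (a joint): Travel of the reset button: 0 up, grows as it is pressed straight down, 0.010 m at its stop. Spring-loaded: about 2 N to start moving it, 6 N at the stop; it springs up when let go. It counts as down from 0.006 m on.
- offcut0_center (a point): Centre of a loose copper busbar offcut, 24 x 16 x 5 mm, 17 g, lying flat in the console's work channel, between console y = -45 and +66 mm.
- offcut1_center (a point): Centre of a loose copper busbar offcut, 24 x 16 x 5 mm, 17 g, lying flat in the console's work channel, between console y = -45 and +66 mm.
- offcut2_center (a point): Centre of a loose copper busbar offcut, 24 x 16 x 5 mm, 17 g, lying flat in the console's work channel, between console y = -45 and +66 mm.
- screwdriver: Bystander, to be left alone: screwdriver, about 190 mm long, lying flat; origin in its middle.
- tape: Bystander, to be left alone: roll of tape lying flat, 72 mm across, 19 mm high; origin under its centre.
- terminals: Bystander, to be left alone: grey terminal strip, 30 x 100 x 30 mm; origin under its centre.
- relay: Bystander, to be left alone: small clear-cased relay standing upright, 36 x 28 x 50 mm; origin under its centre.
- meter: Bystander, to be left alone: hand-held meter lying flat, 170 x 85 x 46 mm; origin under its centre.
- screw_pot: Bystander, to be left alone: white open pot, 76 mm across, 60 mm high; origin under its centre.
Mind the look-alikes: they are no part of the job. Leave any blue look-alike of the part that bears stylus_grip alone.

How it is judged (in metres and radians):
On the way, in this order (a step that is already met when the one before it is completed fails the run):
1. all three offcuts lie in the scrap trough (y of offcut0_center in the frame of console between -0.132 and -0.068 m and x of offcut0_center in the frame of console between -0.13 and 0.02 m and z of each of offcut0_center, offcut1_center, offcut2_center in the frame of console below 0.045 m and y of offcut1_center in the frame of console between -0.132 and -0.068 m and x of offcut1_center in the frame of console between -0.13 and 0.02 m and y of offcut2_center in the frame of console between -0.132 and -0.068 m and x of offcut2_center in the frame of console between -0.13 and 0.02 m), for 0.2 s.
2. the scraper stands on the bench, let go (height (world z) of scraper_center between 0.026 and 0.038 m and angle between scraper_center's own z axis and vertical below 0.15 rad and contact force between the fingers and scraper below 0.1 N), for 0.2 s.
At the end, for the whole second after the job is handed in: The three offcuts lie in the trough, below the channel floor; the scraper stands upright (0.15 rad) on the bench, let go; the stylus, held in the fingers, reaches through the aperture with its tip on the button and keeps it pressed by over 6 of its 10 mm, at rest (all of step 1 and all of step 2 and value of joint reset_button above 0.006 m and distance between stylus_tip and button_top below 0.009 m and z of stylus_tip in the frame of aperture below -0.02 m and contact force between the fingers and stylus above 1 N and linear speed of each of stylus, scraper below 0.02 m/s); the arm keeps its last pose, push and grip.
It fails at once if the gripper or arm touches an offcut (contact force between any of the arm, the fingers and offcut0 above 0.3 N or contact force between any of the arm, the fingers and offcut1 above 0.3 N or contact force between any of the arm, the fingers and offcut2 above 0.3 N).
It fails at once if the stylus touches an offcut (contact force between stylus and offcut0 above 0.3 N or contact force between stylus and offcut1 above 0.3 N or contact force between stylus and offcut2 above 0.3 N).
It fails at once if the reset button is pressed before the offcuts are in the trough (value of joint reset_button above 0.003 m and not (y of offcut0_center in the frame of console between -0.132 and -0.068 m and x of offcut0_center in the frame of console between -0.13 and 0.02 m and z of each of offcut0_center, offcut1_center, offcut2_center in the frame of console below 0.045 m and y of offcut1_center in the frame of console between -0.132 and -0.068 m and x of offcut1_center in the frame of console between -0.13 and 0.02 m and y of offcut2_center in the frame of console between -0.132 and -0.068 m and x of offcut2_center in the frame of console between -0.13 and 0.02 m)).
It fails at once if another thing on the bench is displaced by more than 30 mm (distance of any of screwdriver, tape, terminals, relay, meter, screw_pot from where it was at the start of the episode above 0.03 m).
It also fails if it takes over 72 s, if anything falls off the work surface, if the arm or the gripper's body presses on something with over 40 N, if the wrist force passes 120 N, or if a joint passes its speed limit or range.

## Working session

There is one attempt and no reset: what is moved stays moved. The work goes in short steps, Python scripts to look and compute and a tool call to move; the robot and the scene stay as the last step left them, time stands still between calls to the robot, and variables do not carry over. Pictures are saved under pics/ and viewed, and the job is handed in when it is done.

Besides the shell and the picture viewer there is one more tool, called after "Emit:" by a JSON object that holds its "name" and its "arguments". carry_out: Moves the arm, as the interface text tells. Its arguments: {"type":"object","properties":{"series":{"type":"array"},"squeeze":{"type":"number"}},"required":["series"]}

```bash
mkdir -p pics; ls
python3 - <<'E'
from cell import *
import cv2
for n in ("side","top"):
    im=camera(n); cv2.imwrite(f"pics/{n}0.png",im[:,:,::-1])
    c=get_calibration(n); print(n,c)
print(read_state())
E
```

```text
pics
side {'intrinsics': array([[578.34801478,   0.        , 324.65624483],
       [  0.        , 578.34801478, 240.65313083],
       [  0.        ,   0.        ,   1.        ]]), 'k1': -0.07200866790307915, 'pose': array([[-7.70887034e-01, -4.02591373e-01,  4.93612569e-01,
        -3.41471941e+02],
       [-6.36526277e-01,  4.57908654e-01, -6.20607737e-01,
         1.08668354e+03],
       [ 2.38218540e-02, -7.92615828e-01, -6.09255832e-01,
         1.15649155e+03],
       [ 0.00000000e+00,  0.00000000e+00,  0.00000000e+00,
         1.00000000e+00]])}
top {'intrinsics': array([[484.18316921,   0.        , 313.29067756],
       [  0.        , 484.18316921, 243.181703  ],
       [  0.        ,   0.        ,   1.        ]]), 'k1': 0.03129234586867661, 'pose': array([[ 3.02031250e-02, -9.91554407e-01,  1.26125453e-01,
         3.57454705e+02],
       [-9.99533229e-01, -3.05412243e-02, -7.47339565e-04,
         3.40898919e+00],
       [ 4.59305360e-03, -1.26044010e-01, -9.92014018e-01,
         1.30121841e+03],
       [ 0.00000000e+00,  0.00000000e+00,  0.00000000e+00,
         1.00000000e+00]])}
{'clock': 0.1, 'joints': array([ 1.17944435e+00,  3.00394871e-01,  1.52145561e+00,  1.23492711e-05,
        1.32067425e+00, -6.65888605e-02]), 'qd': array([ 0.00075822, -0.00089413, -0.00033925,  0.00073695, -0.00091929,
        0.00061123]), 'effort': array([ 1.70054354e-03, -5.32651484e+01, -3.53275466e+01,  7.10224779e-02,
        2.36251310e-02, -5.87416298e-05]), 'eef_pos': array([175.41303598, 521.06439756, 204.98121609]), 'eef_rot': array([-3.14066344e+00, -7.39556594e-05,  2.81682644e+00]), 'wrist_force': array([-0.22719606,  0.52264295, -0.07346231]), 'moment': array([ 0.03269525, -0.00701959,  0.0142737 ]), 'finger_gap': 93.92630588824808}
```

View pics/top0.png

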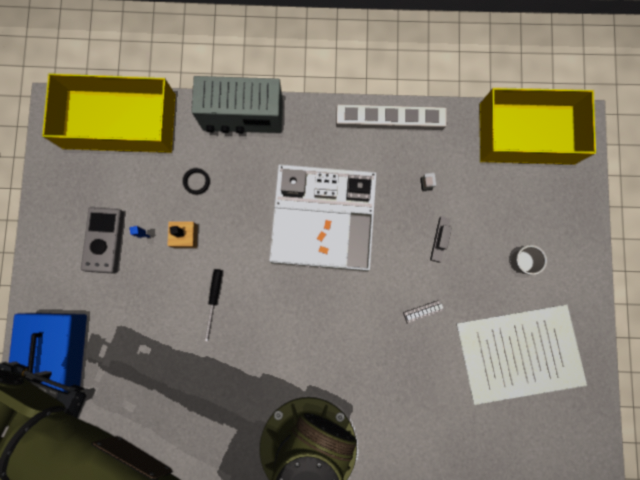

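View pics/side0.png

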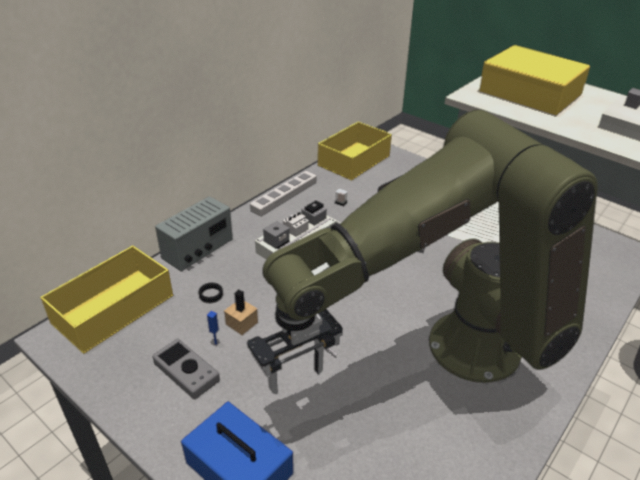

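The top view shows the console around (323,218), with orange offcuts at (327,225), (321,237) and (323,250). The trough is at (359,240), the black stylus in its wooden holder at (180,233), the blue look-alike at (140,231), and the scraper probably at (441,240). I'll enlarge these areas.

```bash
cat > h.py <<'E'
import numpy as np, cv2
from cell import *
def w2p(n,P):
    c=get_calibration(n);T=np.linalg.inv(c["pose"]);P=np.atleast_2d(P).astype(float)
    q=P@T[:3,:3].T+T[:3,3];s=q[:,:2]/q[:,2:];r2=(s**2).sum(1,keepdims=True);s=s*(1+c["k1"]*r2)
    K=c["intrinsics"];return s*[K[0,0],K[1,1]]+[K[0,2],K[1,2]]
def ray(n,uv):
    c=get_calibration(n);K=c["intrinsics"];d=cv2.undistortPoints(np.array(uv,float).reshape(-1,1,2),K,np.array([c["k1"],0,0,0,0.]))[:,0]
    d=np.c_[d,np.ones(len(d))]@c["pose"][:3,:3].T;return c["pose"][:3,3],d
def p2w(n,uv,z):
    o,d=ray(n,uv);return o+d*((np.asarray(z)-o[2])/d[:,2])[:,None]
def crop(src,out,x0,y0,w,h,s,pts=()):
    im=cv2.imread(src) if isinstance(src,str) else src[:,:,::-1].copy()
    im=cv2.resize(im[y0:y0+h,x0:x0+w],None,fx=s,fy=s,interpolation=cv2.INTER_CUBIC)
    for p in pts:
        q=((np.array(p)-[x0,y0]+.5)*s).astype(int);cv2.circle(im,tuple(int(v) for v in q),2,(0,0,255),-1)
    st=10 if s<8 else 5
    for k in range(0,w,st): cv2.putText(im,str(x0+k),(int((k+.5)*s),9),0,.32,(0,0,255),1); cv2.line(im,(int((k+.5)*s),10),(int((k+.5)*s),15),(0,0,255),1)
    for k in range(0,h,st): cv2.putText(im,str(y0+k),(0,int((k+.5)*s)+4),0,.32,(0,0,255),1); 
    cv2.imwrite(out,im)
E
python3 - <<'E'
from h import *
crop("pics/top0.png","pics/c_con.png",265,158,116,118,5)
crop("pics/top0.png","pics/c_scr.png",400,160,70,110,5)
crop("pics/top0.png","pics/c_sty.png",125,210,80,50,9)
E
```

```text
(no output)
```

View pics/c_con.png

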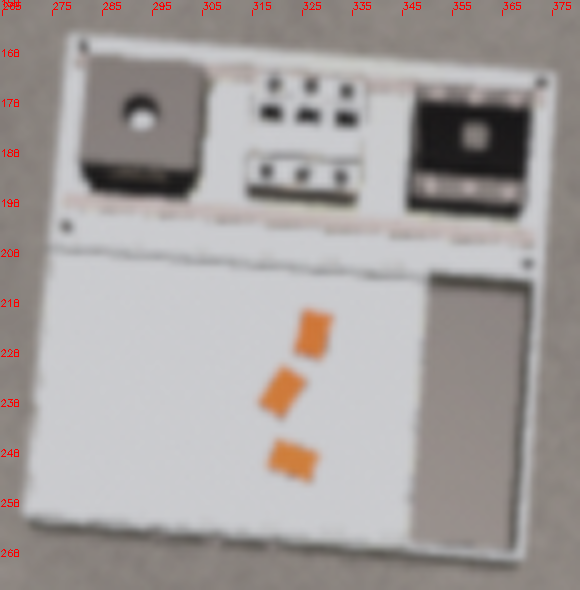

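View pics/c_scr.png

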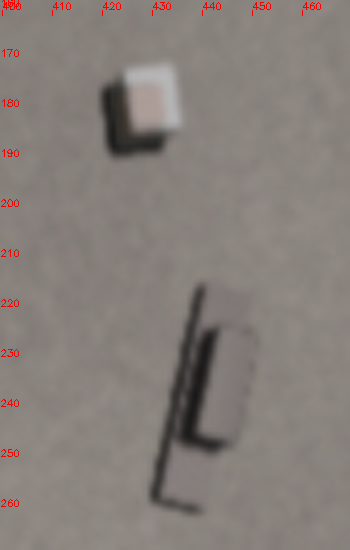

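View pics/c_sty.png

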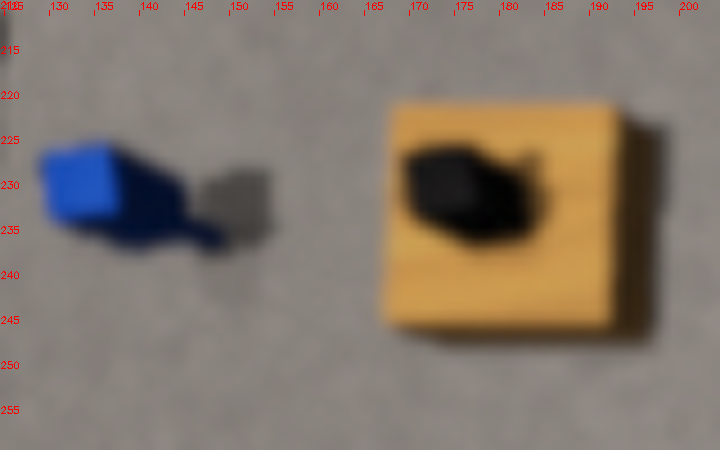

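Only the left module, at (292,171), has a round hole. The black stylus stands in the wooden holder at (172,230), and the blue one at (133,230) is the decoy. The scraper's bar runs from (443,217) to (435,261). I'll fit poses to these features.

Run:
```python
from h import *
from scipy.optimize import least_squares
def fit(pts_local,uv,n="top",x0=(400,0,0)):
    L=np.array(pts_local,float);uv=np.array(uv)
    def W(p):
        c,s=np.cos(p[2]),np.sin(p[2]);return np.c_[p[0]+c*L[:,0]-s*L[:,1],p[1]+s*L[:,0]+c*L[:,1],L[:,2]]
    r=least_squares(lambda p:(w2p(n,W(p))-uv).ravel(),x0);return r.x,r.fun.reshape(-1,2).round(2)
a=lambda x0,y0,s,X,Y:(x0+X/s-.5,y0+Y/s-.5)
g=lambda X,Y:a(265,158,5,X,Y)
con,res=fit([(130,130,50),(130,-130,50),(-130,130,58),(-130,-130,50)],[g(70,35),g(556,73),g(25,522),g(523,562)])
print("console",con,res.tolist())
c,s=np.cos(con[2]),np.sin(con[2])
def C(x,y,z):return np.array([con[0]+c*x-s*y,con[1]+s*x+c*y,z])
def inv(P):d=np.array(P)[:,:2]-con[:2];return np.c_[c*d[:,0]+s*d[:,1],-s*d[:,0]+c*d[:,1]]
o=p2w("top",[g(313,335),g(283,393),g(293,461)],52.5);print("offcuts",o.round(1),inv(o).round(1))
ap=p2w("top",[g(142,113)],100);print("aperture",ap.round(1),inv(ap).round(1), "exp",C(78,85,100))
tr=p2w("top",[g(430,277),g(410,545)],50);print("edge",inv(tr).round(1))
f=lambda X,Y:a(400,160,5,X,Y)
sc=p2w("top",[f(202,285),f(153,500)],22);print(sc.round(1))
# grip top corners z=64
gt=p2w("top",[f(217,326),f(257,333),f(234,448)],64);print(gt.round(1))
h=lambda X,Y:a(125,210,9,X,Y)
ht=p2w("top",[h(394,103),h(616,105),h(610,326),h(385,323)],54);print("holder",ht.round(1),ht.mean(0).round(1))
st=p2w("top",[h(410,150),h(470,150),h(478,207),h(418,210)],118);print("sty",st.round(1),st.mean(0).round(1))
```

```text
console [ 5.87677598e+02 -2.15867591e+01 -4.87290549e-02] [[-0.28, 0.15], [0.18, 0.17], [-0.35, -0.27], [0.45, -0.05]]
offcuts [[566.5 -32.1  52.5]
 [535.4 -17.3  52.5]
 [500.  -23.5  52.5]] [[-20.6 -11.5]
 [-52.4   1.7]
 [-87.5  -6.2]]
aperture [[670.1  59.2 100. ]] [[78.4 84.7]] exp [669.72534023  59.51298144 100.        ]
edge [[  15.4  -70.5]
 [-126.1  -70. ]]
[[ 602.6 -334.4   22. ]
 [ 486.1 -308.3   22. ]]
[[ 573.2 -331.    64. ]
 [ 570.2 -351.6   64. ]
 [ 510.  -339.5   64. ]]
holder [[562.7 381.2  54. ]
 [564.1 317.4  54. ]
 [499.8 315.2  54. ]
 [498.7 379.5  54. ]] [531.3 348.3  54. ]
sty [[539.3 356.6 118. ]
 [539.8 340.3 118. ]
 [524.1 337.1 118. ]
 [522.8 353.3 118. ]] [531.5 346.8 118. ]
```

Run:
```python
from h import *
crop("pics/side0.png","pics/s_sty.png",195,280,80,60,9)
im=cv2.imread("pics/top0.png").astype(float)
im2=np.clip((im-90)*3,0,255).astype(np.uint8)
crop(im2[:,:,::-1],"pics/c_scr2.png",422,205,40,65,9)
```

```text
(no output)
```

View pics/s_sty.png

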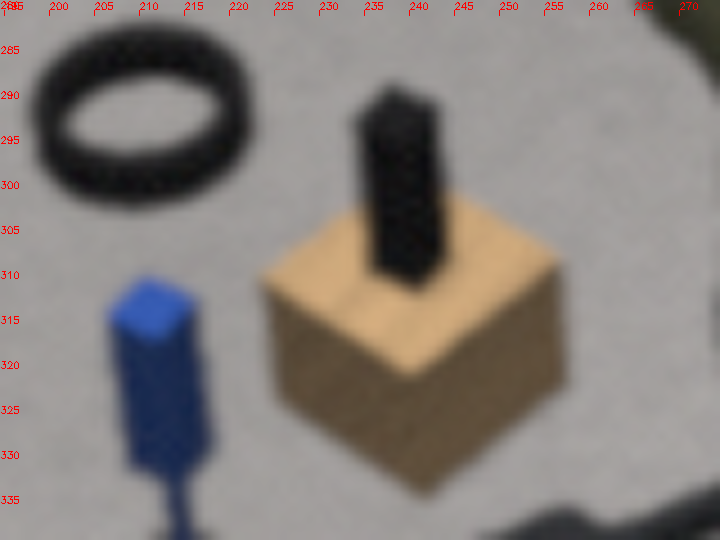

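View pics/c_scr2.png

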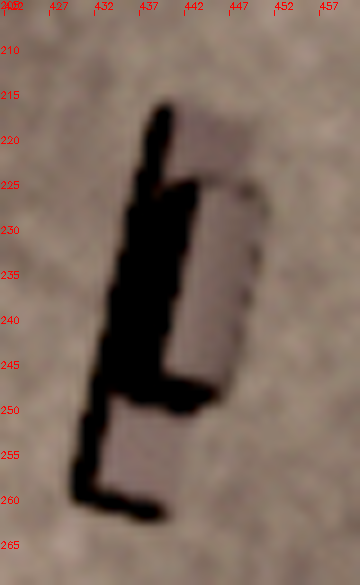

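```bash
cat >> h.py <<'E'
from scipy.optimize import least_squares
def fit(pts_local,uv,n="top",x0=(400,0,0)):
    L=np.array(pts_local,float);uv=np.array(uv)
    def W(p):
        c,s=np.cos(p[2]),np.sin(p[2]);return np.c_[p[0]+c*L[:,0]-s*L[:,1],p[1]+s*L[:,0]+c*L[:,1],L[:,2]]
    r=least_squares(lambda p:(w2p(n,W(p))-uv).ravel(),x0);return r.x,r.fun.reshape(-1,2).round(2),W(r.x)
E
python3 - <<'E'
from h import *
g=lambda X,Y:(422+X/9-.5,205+Y/9-.5)
bar=[(60,13,22),(60,-13,22),(-60,13,22),(-60,-13,22)]
uvb=[g(172,103),g(253,120),g(97,487),g(172,503)]
gr=[(30,11,64),(30,-11,64),(-30,11,64),(-30,-11,64)]
uvg=[g(200,182),g(265,197),g(165,372),g(228,390)]
for l,u in((bar,uvb),(gr,uvg),(bar+gr,uvb+uvg)):
    r=fit(l,u,x0=(540,-330,.2));print(r[0].round(3),r[1].tolist())
pts=w2p("top",r[2])
im=np.clip((cv2.imread("pics/top0.png").astype(float)-90)*3,0,255).astype(np.uint8)
crop(im[:,:,::-1],"pics/c_scr3.png",422,205,40,65,9,pts)
h=lambda X,Y:(195+X/9-.5,280+Y/9-.5)
# side: holder top corners z54, stylus base
w=p2w("side",[h(262,282),h(450,192),h(560,262),h(410,376)],54);print("holder side",w.round(1))
print("sty base side",p2w("side",[h(370,275),h(417,293),h(445,268)],54).round(1))
print("sty top side",p2w("side",[h(358,118),h(392,88),h(437,106),h(403,135)],118).round(1))
E
```

```text
[ 5.44282e+02 -3.36688e+02 -1.99000e-01] [[-0.2, -0.57], [0.36, -0.28], [-0.74, 0.19], [0.58, 0.64]]
[ 5.43480e+02 -3.37207e+02 -1.91000e-01] [[-0.41, -0.7], [0.76, -0.52], [-0.9, 0.66], [0.55, 0.53]]
[ 5.43868e+02 -3.36956e+02 -1.97000e-01] [[-0.14, -0.41], [0.42, -0.14], [-0.6, 0.36], [0.73, 0.8], [-0.43, -0.86], [0.73, -0.63], [-1.06, 0.47], [0.37, 0.39]]
holder side [[558.8 382.8  54. ]
 [544.5 318.4  54. ]
 [497.8 318.   54. ]
 [497.2 380.9  54. ]]
sty base side [[536.7 359.4  54. ]
 [520.6 355.5  54. ]
 [521.9 342.6  54. ]]
sty top side [[535.8 358.8 118. ]
 [537.7 343.3 118. ]
 [522.2 340.  118. ]
 [520.6 355.2 118. ]]
```

View pics/c_scr3.png

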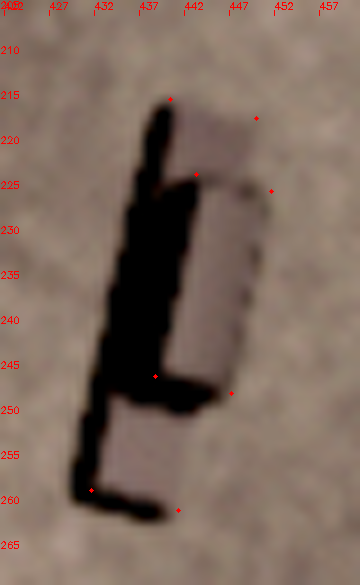

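Emit:
{"name": "carry_out", "arguments": {"series": [{"delta_pos":[22,-52,0],"turn":[0,0,0.02],"hand":1},{"delta_pos":[46,-107,0],"turn":[0,0,0.04],"hand":1},{"delta_pos":[70,-163,0],"turn":[0,0,0.06],"hand":1},{"delta_pos":[94,-219,0],"turn":[0,0,0.08],"hand":1},{"delta_pos":[118,-275,0],"turn":[0,0,0.1],"hand":1},{"delta_pos":[142,-331,0],"turn":[0,0,0.128],"hand":1},{"delta_pos":[166,-387,0],"turn":[0,0,0.128],"hand":1},{"delta_pos":[190,-443,0],"turn":[0,0,0.128],"hand":1}]}}

```text
clock: 1.1
eef_pos: [365.8, 76.3, 205.6]
eef_rot: [3.141, 0.001, 2.945]
wrist_force: [0.6, 0.9, 0.4]
finger_gap: 94.0
```

Emit:
{"name": "carry_out", "arguments": {"series": [{"delta_pos":[24,-56,0],"turn":[0,0,0],"hand":1},{"delta_pos":[48,-112,0],"turn":[0,0,0],"hand":1},{"delta_pos":[72,-168,0],"turn":[0,0,0],"hand":1},{"delta_pos":[96,-224,0],"turn":[0,0,0],"hand":1},{"delta_pos":[120,-280,0],"turn":[0,0,0],"hand":1},{"delta_pos":[144,-336,-20],"turn":[0,0,0],"hand":1},{"delta_pos":[166,-388,-50],"turn":[0,0,0],"hand":1},{"delta_pos":[178.5,-415,-80],"turn":[0,0,0],"hand":1}]}}

```text
clock: 2.1
eef_pos: [544.2, -339.0, 123.8]
eef_rot: [3.141, -0.0, 2.943]
wrist_force: [-0.4, -0.1, 0.3]
finger_gap: 94.0
```

Run:
```python
from h import *
a=camera("top");b=camera("side")
cv2.imwrite("pics/top1.png",a[:,:,::-1]);cv2.imwrite("pics/side1.png",b[:,:,::-1])
P=[(544,-337,125),(544,-337,0)]
print(w2p("top",P),w2p("side",P)); print(read_state()["eef_pos"],read_state()["eef_rot"])
u=w2p("side",[(544,-337,60)])[0].astype(int)
crop(b,"pics/s1.png",max(0,u[0]-60),max(0,u[1]-60),110,100,6,w2p("side",[(544,-337,125),(544,-337,64),(544,-337,0)]))
crop(a,"pics/t1.png",400,190,90,90,6)
```

```text
[[452.11055977 232.45142946]
 [438.74410693 239.28328132]] [[383.63260071 184.11156687]
 [380.60034585 214.47436926]]
[ 542.71163859 -338.18559382  120.24031461] [ 3.13893651 -0.00645915  2.9426411 ]
```

View pics/s1.png

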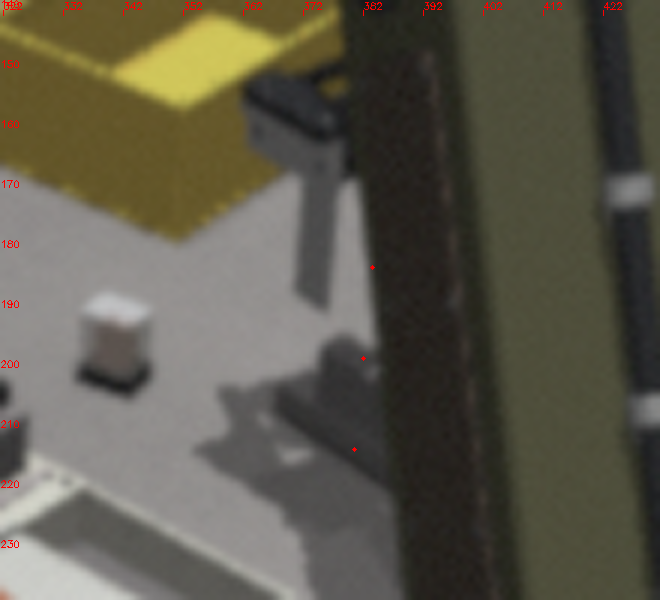

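View pics/t1.png

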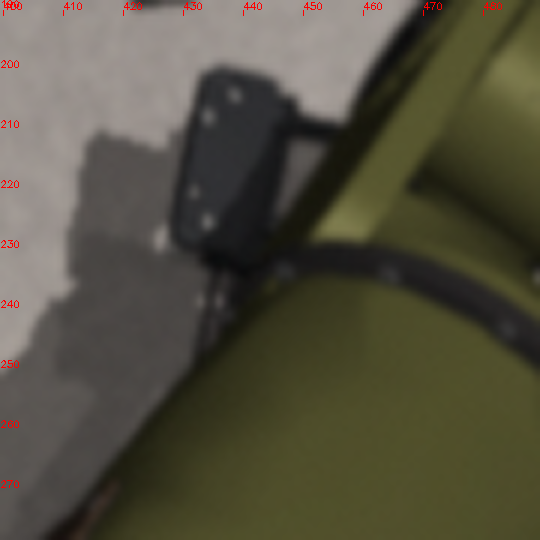

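Emit:
{"name": "carry_out", "arguments": {"series": [{"delta_pos":[0,0,-20],"turn":[0,0,0],"hand":1},{"delta_pos":[0,0,-35],"turn":[0,0,0],"hand":1},{"delta_pos":[0,0,-45],"turn":[0,0,0],"hand":1},{"delta_pos":[0,0,-45],"turn":[0,0,0],"hand":1},{"delta_pos":[0,0,-45],"turn":[0,0,0],"hand":1}]}}

```text
clock: 2.82
eef_pos: [544.3, -336.9, 81.2]
eef_rot: [-3.141, 0.001, 2.945]
wrist_force: [0.3, 0.1, 0.2]
finger_gap: 94.1
```

Emit:
{"name": "carry_out", "arguments": {"series": [{"delta_pos":[0,0,-20],"turn":[0,0,0],"hand":1},{"delta_pos":[0,0,-36],"turn":[0,0,0],"hand":1},{"delta_pos":[0,0,-46],"turn":[0,0,0],"hand":1},{"delta_pos":[0,0,-52.5],"turn":[0,0,0],"hand":1},{"delta_pos":[0,0,-52.5],"turn":[0,0,0],"hand":1},{"delta_pos":[0,0,-52.5],"turn":[0,0,0],"hand":1}]}}

```text
clock: 3.58
eef_pos: [544.2, -336.9, 28.4]
eef_rot: [-3.141, 0.001, 2.945]
wrist_force: [-0.3, -0.5, -1.0]
finger_gap: 94.1
```

Emit:
{"name": "carry_out", "arguments": {"series": [{"delta_pos":[0,0,0],"turn":[0,0,0],"hand":0},{"delta_pos":[0,0,0],"turn":[0,0,0],"hand":0},{"delta_pos":[0,0,0],"turn":[0,0,0],"hand":0},{"delta_pos":[0,0,0],"turn":[0,0,0],"hand":0},{"delta_pos":[0,0,0],"turn":[0,0,0],"hand":0},{"delta_pos":[0,0,0],"turn":[0,0,0],"hand":0}], "squeeze": 30}}

```text
clock: 4.32
eef_pos: [544.0, -336.8, 28.0]
eef_rot: [-3.142, 0.0, 2.945]
wrist_force: [0.6, 0.7, -0.5]
finger_gap: 37.4
```

Emit:
{"name": "carry_out", "arguments": {"series": [{"delta_pos":[0,0,0],"turn":[0,0,0],"hand":0},{"delta_pos":[0,0,0],"turn":[0,0,0],"hand":0},{"delta_pos":[0,0,0],"turn":[0,0,0],"hand":0},{"delta_pos":[0,0,0],"turn":[0,0,0],"hand":0}]}}

```text
clock: 4.82
eef_pos: [544.0, -336.7, 27.9]
eef_rot: [3.142, -0.0, 2.945]
wrist_force: [-0.5, 0.4, -0.5]
finger_gap: 21.8
```

Emit:
{"name": "carry_out", "arguments": {"series": [{"delta_pos":[0,0,25],"turn":[0,0,0],"hand":0},{"delta_pos":[0,0,65],"turn":[0,0,0],"hand":0},{"delta_pos":[0,10,100],"turn":[0,0,0.03],"hand":0},{"delta_pos":[-2,50,110],"turn":[0,0,0.08],"hand":0},{"delta_pos":[-3,95,110],"turn":[0,0,0.148],"hand":0},{"delta_pos":[-4,145,110],"turn":[0,0,0.148],"hand":0},{"delta_pos":[-5,195,110],"turn":[0,0,0.148],"hand":0},{"delta_pos":[-6,245,110],"turn":[0,0,0.148],"hand":0}]}}

```text
clock: 5.82
eef_pos: [537.8, -90.2, 138.1]
eef_rot: [-3.142, 0.0, 3.093]
wrist_force: [0.2, -0.6, -1.4]
finger_gap: 21.9
```

Emit:
{"name": "carry_out", "arguments": {"series": [{"delta_pos":[0,45,0],"turn":[0,0,0],"hand":0},{"delta_pos":[-1,85,0],"turn":[0,0,0],"hand":0},{"delta_pos":[-2,115,0],"turn":[0,0,0],"hand":0},{"delta_pos":[-2.3,132.8,-20],"turn":[0,0,0],"hand":0},{"delta_pos":[-2.3,132.8,-35],"turn":[0,0,0],"hand":0},{"delta_pos":[-2.3,132.8,-40],"turn":[0,0,0],"hand":0},{"delta_pos":[-2.3,132.8,-40],"turn":[0,0,0],"hand":0}]}}

```text
clock: 6.7
eef_pos: [535.8, 40.3, 97.9]
eef_rot: [-3.142, -0.0, 3.092]
wrist_force: [0.4, 0.8, -0.6]
finger_gap: 21.8
```

Run:
```python
from h import *
a=camera("top");b=camera("side")
cv2.imwrite("pics/top2.png",a[:,:,::-1]);cv2.imwrite("pics/side2.png",b[:,:,::-1])
print(read_state()["eef_pos"],read_state()["eef_rot"])
crop(a,"pics/t2.png",250,150,140,130,5)
crop(b,"pics/s2.png",220,180,150,110,5)
```

```text
[536.04260655  40.42384293  98.47598983] [3.14154911e+00 7.84435004e-04 3.09192933e+00]
```

View pics/s2.png

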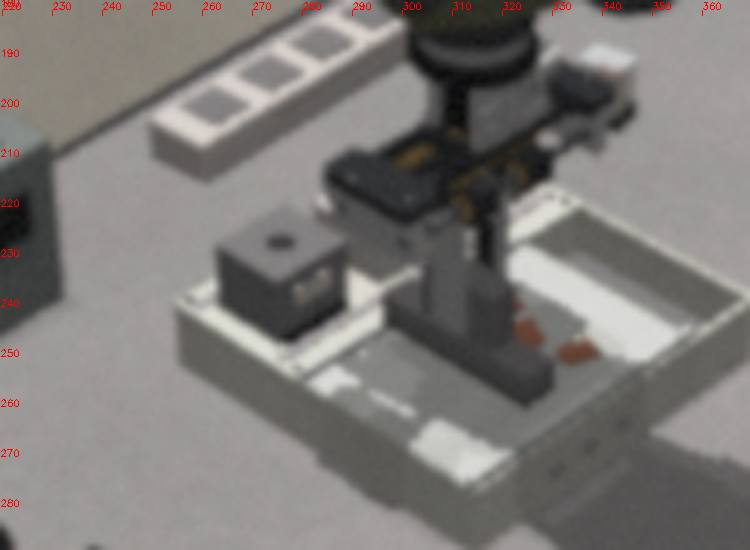

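View pics/t2.png

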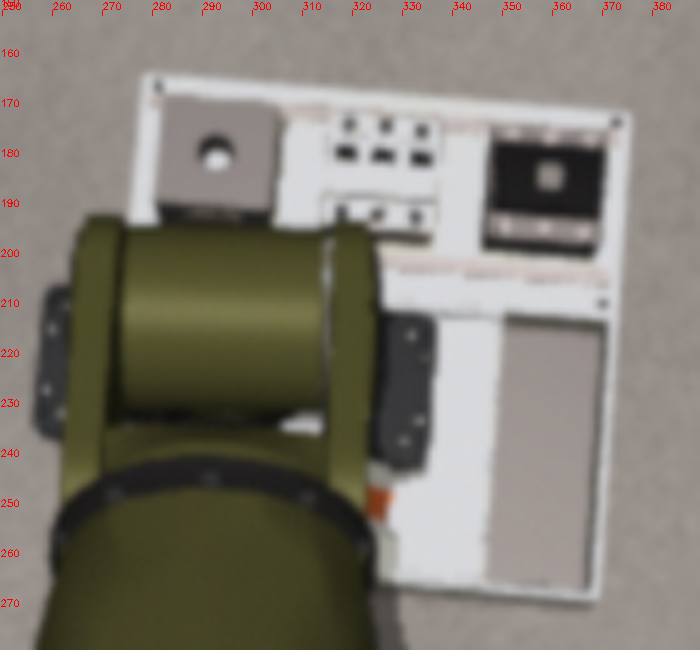

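Run:
```python
from h import *
c,s=np.cos(-.0487),np.sin(-.0487)
def S(x,y,z,cx=535.8,cy=40.6,z0=70.2): return (cx+c*x-s*y,cy+s*x+c*y,z0+z)
P=[S(x,y,z) for x in(-60,60) for y in(-13,13) for z in(0,22)]
Q=[(587.68+c*x-s*y,-21.59+s*x+c*y,z) for x,y,z in((-130,130,58),(-130,-130,50),(130,130,50),(-130,130,0),(-123,130,58),(-123,130,50),(13,130,58),(13,130,50))]
crop("pics/side2.png","pics/s2b.png",270,220,80,70,9,list(w2p("side",P))+list(w2p("side",Q)))
```

```text
(no output)
```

View pics/s2b.png

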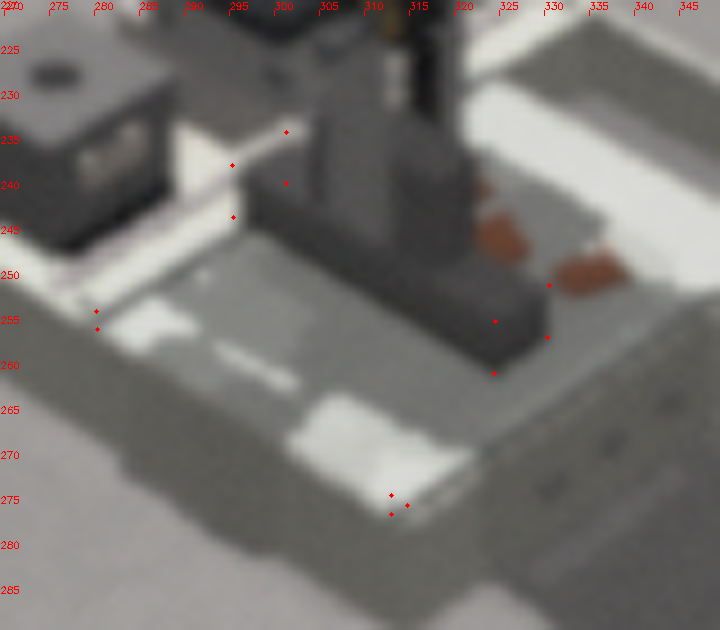

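Emit:
{"name": "carry_out", "arguments": {"series": [{"delta_pos":[0,0,-8],"turn":[0,0,0],"hand":0},{"delta_pos":[0,0,-14],"turn":[0,0,0],"hand":0},{"delta_pos":[0,0,-18],"turn":[0,0,0],"hand":0},{"delta_pos":[0,0,-19.2],"turn":[0,0,0],"hand":0},{"delta_pos":[0,0,-19.2],"turn":[0,0,0],"hand":0},{"delta_pos":[0,0,-19.2],"turn":[0,0,0],"hand":0}]}}

```text
clock: 7.55
eef_pos: [535.8, 41.1, 78.9]
eef_rot: [-3.142, 0.0, 3.093]
wrist_force: [-0.1, -0.1, -1.7]
finger_gap: 22.0
```

Emit:
{"name": "carry_out", "arguments": {"series": [{"delta_pos":[-0.4,-9,0],"turn":[0,0,0],"hand":0},{"delta_pos":[-0.9,-19,0],"turn":[0,0,0],"hand":0},{"delta_pos":[-1.4,-29,0],"turn":[0,0,0],"hand":0},{"delta_pos":[-1.9,-39,0],"turn":[0,0,0],"hand":0},{"delta_pos":[-2.4,-49,0],"turn":[0,0,0],"hand":0},{"delta_pos":[-2.9,-59,0],"turn":[0,0,0],"hand":0},{"delta_pos":[-3.4,-69,0],"turn":[0,0,0],"hand":0},{"delta_pos":[-3.8,-79,0],"turn":[0,0,0],"hand":0}]}}

```text
clock: 8.55
eef_pos: [531.9, -38.6, 78.7]
eef_rot: [3.142, 0.0, 3.093]
wrist_force: [0.5, 0.5, -1.2]
finger_gap: 21.7
```

Run:
```python
from h import *
a=camera("top");b=camera("side")
crop(a,"pics/t3.png",270,150,130,130,5)
crop(b,"pics/s3.png",250,180,140,110,5)
```

```text
(no output)
```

View pics/s3.png

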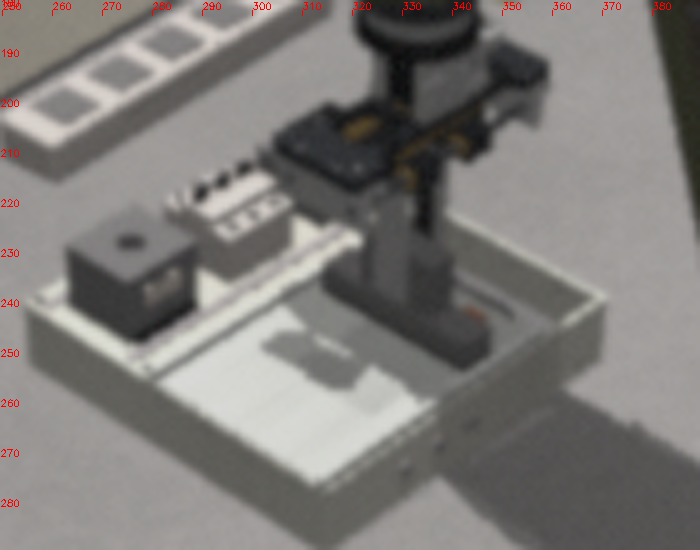

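View pics/t3.png

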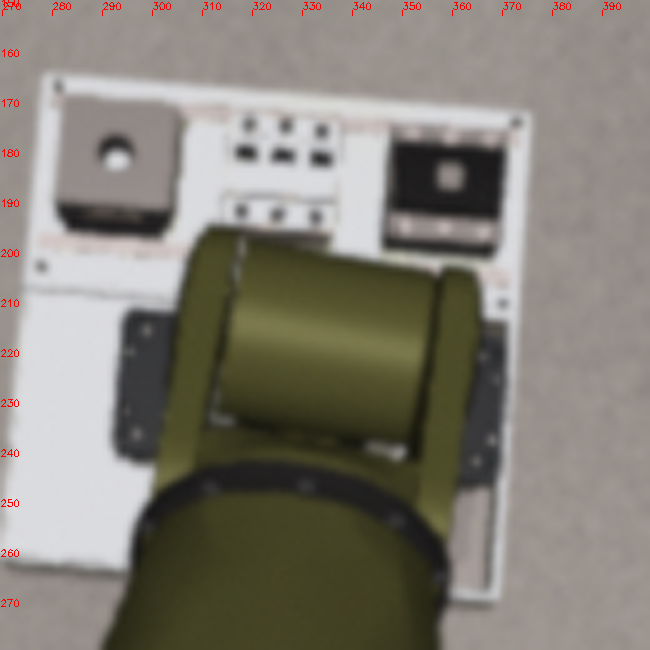

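The channel behind the scraper is clear, and one offcut shows ahead of the bar at (344,243) in the side view. I'll continue the sweep over the edge.

Emit:
{"name": "carry_out", "arguments": {"series": [{"delta_pos":[-0.4,-9,0],"turn":[0,0,0],"hand":0},{"delta_pos":[-0.9,-18,0],"turn":[0,0,0],"hand":0},{"delta_pos":[-1.3,-27,0],"turn":[0,0,0],"hand":0},{"delta_pos":[-1.8,-36,0],"turn":[0,0,0],"hand":0},{"delta_pos":[-2.2,-45,0],"turn":[0,0,0],"hand":0},{"delta_pos":[-2.6,-53,0],"turn":[0,0,0],"hand":0},{"delta_pos":[-2.9,-59,0],"turn":[0,0,0],"hand":0},{"delta_pos":[-2.9,-59,0],"turn":[0,0,0],"hand":0}]}}

```text
clock: 9.65
eef_pos: [529.0, -97.3, 78.7]
eef_rot: [-3.142, -0.0, 3.092]
wrist_force: [0.4, -0.9, -0.8]
finger_gap: 22.0
```

Emit:
{"name": "carry_out", "arguments": {"series": [{"delta_pos":[0,0,0],"turn":[0,0,0],"hand":0},{"delta_pos":[0,0,15],"turn":[0,0,0],"hand":0},{"delta_pos":[0,-5,45],"turn":[0,0,0],"hand":0},{"delta_pos":[0,-40,70],"turn":[0,0,0],"hand":0},{"delta_pos":[2,-90,80],"turn":[0,0,-0.03],"hand":0},{"delta_pos":[5,-140,80],"turn":[0,0,-0.08],"hand":0},{"delta_pos":[10,-190,80],"turn":[0,0,-0.13],"hand":0},{"delta_pos":[14.9,-235,60],"turn":[0,0,-0.148],"hand":0}]}}

```text
clock: 10.65
eef_pos: [544.7, -334.1, 141.2]
eef_rot: [-3.14, 0.004, 2.944]
wrist_force: [1.0, 0.2, -1.1]
finger_gap: 21.7
```

Run:
```python
from h import *
a=camera("top");b=camera("side")
crop(a,"pics/t4.png",255,150,140,130,5)
crop(b,"pics/s4.png",250,180,150,110,5)
print(read_state()["eef_pos"])
```

```text
[ 542.8527008  -335.05778444  137.16392065]
```

View pics/t4.png

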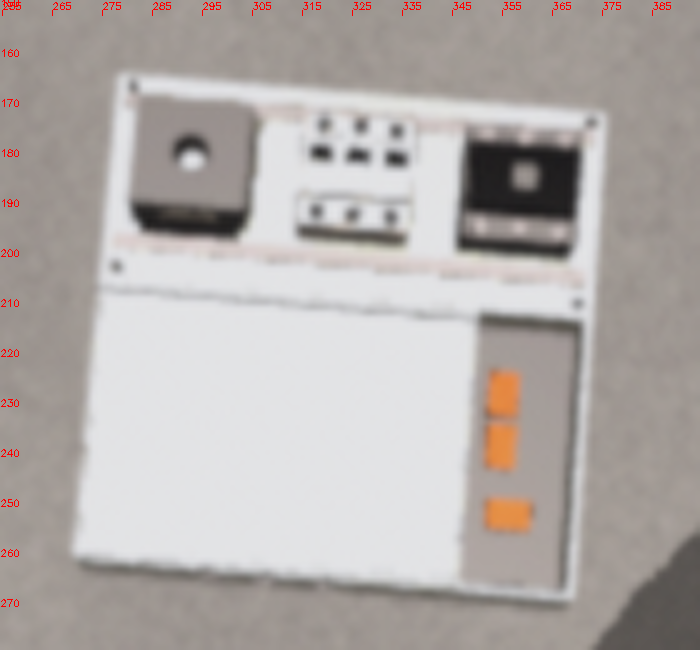

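View pics/s4.png

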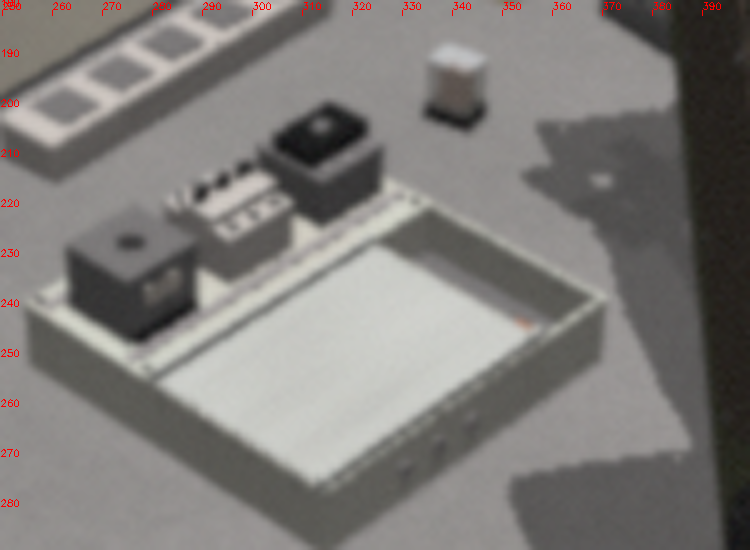

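All three offcuts lie flat in the trough at (354,228), (354,239) and (355,252), and the channel is empty. Next I'll set the scraper down at its old place.

Emit:
{"name": "carry_out", "arguments": {"series": [{"delta_pos":[0,-4.8,-35],"turn":[0,0,0],"hand":0},{"delta_pos":[0,-4.8,-65],"turn":[0,0,0],"hand":0},{"delta_pos":[0,-4.8,-88],"turn":[0,0,0],"hand":0},{"delta_pos":[0,-4.8,-100],"turn":[0,0,0],"hand":0},{"delta_pos":[0,-4.8,-107],"turn":[0,0,0],"hand":0},{"delta_pos":[0,-4.8,-110],"turn":[0,0,0],"hand":0},{"delta_pos":[0,-4.8,-110.5],"turn":[0,0,0],"hand":0},{"delta_pos":[0,-4.8,-110.5],"turn":[0,0,0],"hand":0}]}}

```text
clock: 11.75
eef_pos: [544.1, -336.9, 28.8]
eef_rot: [-3.141, 0.001, 2.945]
wrist_force: [0.1, -0.8, -1.1]
finger_gap: 21.9
```

Emit:
{"name": "carry_out", "arguments": {"series": [{"delta_pos":[0,0,0],"turn":[0,0,0],"hand":0},{"delta_pos":[0,0,0],"turn":[0,0,0],"hand":0.5},{"delta_pos":[0,0,0],"turn":[0,0,0],"hand":1},{"delta_pos":[0,0,0],"turn":[0,0,0],"hand":1},{"delta_pos":[0,0,0],"turn":[0,0,0],"hand":1},{"delta_pos":[0,0,0],"turn":[0,0,0],"hand":1},{"delta_pos":[0,0,0],"turn":[0,0,0],"hand":1},{"delta_pos":[0,0,0],"turn":[0,0,0],"hand":1}]}}

```text
clock: 12.75
eef_pos: [543.9, -336.8, 28.2]
eef_rot: [-3.142, 0.0, 2.945]
wrist_force: [-0.7, 0.3, -0.4]
finger_gap: 88.3
```

Run:
```python
from h import *
a=np.mean([camera("top").astype(float) for _ in range(3)],0);b=np.mean([camera("side").astype(float) for _ in range(3)],0)
np.save("pics/a.npy",a);np.save("pics/b.npy",b)
e=lambda i:np.clip((i-5)*4.5,0,255).astype(np.uint8)
crop(e(a),"pics/t5.png",160,213,45,40,16)
crop(e(b),"pics/s5.png",225,280,40,40,16)
print(read_state()["eef_pos"])
```

```text
[ 543.92302793 -336.77076906   28.22861198]
```

View pics/t5.png

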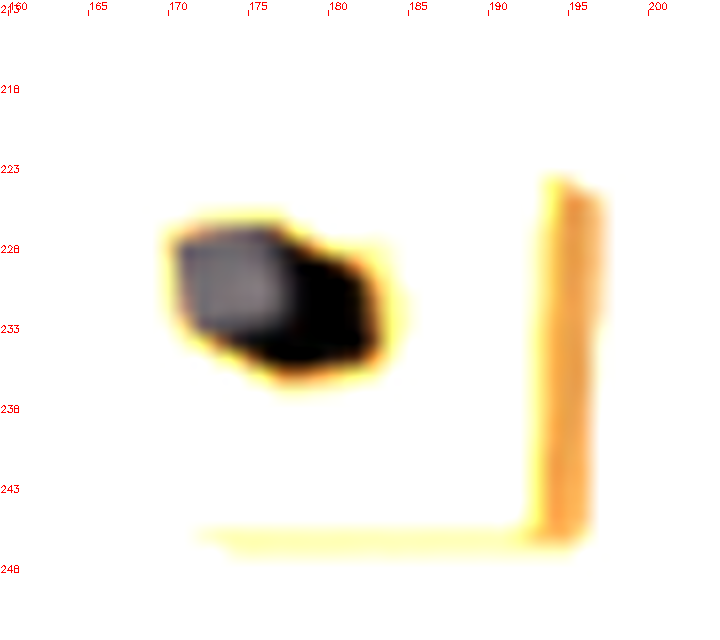

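View pics/s5.png

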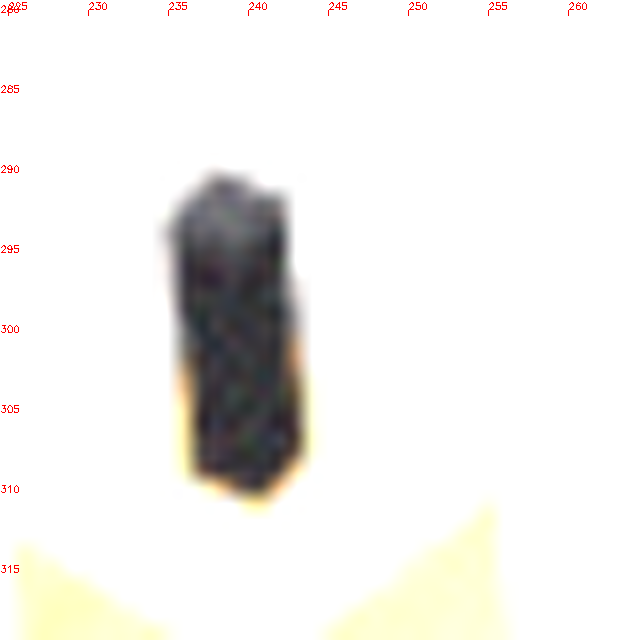

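Run:
```python
from h import *
t=lambda X,Y:(160+X/16-.5,213+Y/16-.5)
s=lambda X,Y:(225+X/16-.5,280+Y/16-.5)
# corners local: A(+,+) B(+,-) C(-,-) D(-,+)
A,B,C,D=(10,10),(10,-10),(-10,-10),(-10,10)
tt=[(*A,118),(*B,118),(*C,118),(*D,118),(*B,54),(*C,54)]
tu=[t(174,243),t(278,226),t(285,330),t(190,330)]
r=fit(tt[:4],tu,"top",(531,348,.1));print("top",r[0].round(3),r[1].tolist())
ss=[(*A,118),(*B,118),(*C,118),(*D,54),(*C,54)]
# which corner in side: left=A? print projection
for k,P in dict(A=A,B=B,C=C,D=D).items():
    print(k,[(w2p("side",[(531+P[0],348+P[1],z)])[0]-[225,280]+.5).dot(np.eye(2)*16).round() for z in (118,54)],((w2p("top",[(531+P[0],348+P[1],118)])[0]-[160,213]+.5)*16).round())
sl=[(*A,118),(*B,118),(*C,118),(*A,54),(*D,54),(*C,54)]
su=[s(168,232),s(215,175),s(287,192),s(192,475),s(262,500),s(305,460)]
r=fit(sl,su,"side",(531,348,.1));print("side",r[0].round(3),r[1].tolist())
```

```text
top [5.29701e+02 3.46326e+02 1.51000e-01] [[-0.81, -1.06], [0.83, -0.95], [1.1, 0.52], [-1.12, 1.48]]
A [array([138., 193.]), array([166., 473.])] [160. 207.]
B [array([226., 132.]), array([252., 411.])] [291. 211.]
C [array([311., 185.]), array([334., 465.])] [282. 340.]
D [array([223., 248.]), array([249., 528.])] [152. 336.]
side [5.29224e+02 3.49470e+02 2.92000e-01] [[-1.63, -0.81], [-0.78, -1.92], [1.34, -0.86], [-1.37, 1.49], [0.77, 2.1], [1.7, -0.16]]
```

Run:
```python
from h import *
from scipy.optimize import minimize
b=np.load("pics/b.npy").mean(2);a=np.load("pics/a.npy")
x0,y0,w,h=228,284,22,30
roi=b[y0:y0+h,x0:x0+w]
bg=cv2.morphologyEx(b,cv2.MORPH_CLOSE,np.ones((25,25)))[y0:y0+h,x0:x0+w]
print(roi.min(),roi[:,0].mean(),roi[:,-1].mean())
def model(p):
    x,y,yaw,sg=p[:4];c,s=np.cos(yaw),np.sin(yaw)
    P=[(x+c*u-s*v,y+s*u+c*v,z) for u in(-10,10) for v in(-10,10) for z in(54,118)]
    q=(w2p("side",P)-[x0,y0]+.5)*8
    hull=cv2.convexHull(q.astype(np.float32)[:,None])[:,0]
    m=np.zeros((h*8,w*8),np.uint8);cv2.fillConvexPoly(m,np.round(hull*16).astype(np.int32),255,shift=4)
    m=cv2.GaussianBlur(m.astype(np.float32)/255,(0,0),max(.2,abs(sg))*8)
    return cv2.resize(m,(w,h),interpolation=cv2.INTER_AREA)
def cost(p):
    m=model(p);A=np.c_[np.ones(m.size),m.ravel(),np.tile(np.arange(w),h),np.repeat(np.arange(h),w)]
    W=np.where(np.abs(roi.ravel()-0)<1e9,1,1)
    k=np.linalg.lstsq(A,roi.ravel(),rcond=None);r=roi.ravel()-A@k[0]
    return np.abs(r).mean()
best=[]
for yaw in np.arange(-.4,.8,.1):
    r=minimize(cost,[530,348,yaw,.7],method="Nelder-Mead",options=dict(initial_simplex=[[530,348,yaw,.7],[533,348,yaw,.7],[530,351,yaw,.7],[530,348,yaw+.1,.7],[530,348,yaw,1]],maxiter=300))
    best.append((r.fun,*r.x.round(3)))
for t in sorted(best)[:5]:print(t)
pts=[]
x,y,yaw=sorted(best)[0][1:4];c,s=np.cos(yaw),np.sin(yaw)
P=[(x+c*u-s*v,y+s*u+c*v,z) for u in(-10,10) for v in(-10,10) for z in(54,118)]
crop(np.clip(b*1.6,0,255).astype(np.uint8)[:,:,None].repeat(3,2),"pics/s6.png",225,280,40,40,16,w2p("side",P))
crop(np.clip(a*1.6,0,255).astype(np.uint8),"pics/t6.png",160,213,45,40,16,w2p("top",P))
```

```text
14.555555555555557 143.88148148148147 145.67777777777775
(np.float64(5.923594141997356), np.float64(529.297), np.float64(349.743), np.float64(0.636), np.float64(0.898))
(np.float64(5.932928258537268), np.float64(529.488), np.float64(349.539), np.float64(0.636), np.float64(0.9))
(np.float64(5.933415951052199), np.float64(529.456), np.float64(349.559), np.float64(0.636), np.float64(0.879))
(np.float64(5.933598801847238), np.float64(529.362), np.float64(349.631), np.float64(0.636), np.float64(0.869))
(np.float64(5.941673836113124), np.float64(529.633), np.float64(349.421), np.float64(0.636), np.float64(0.888))
```

View pics/s6.png

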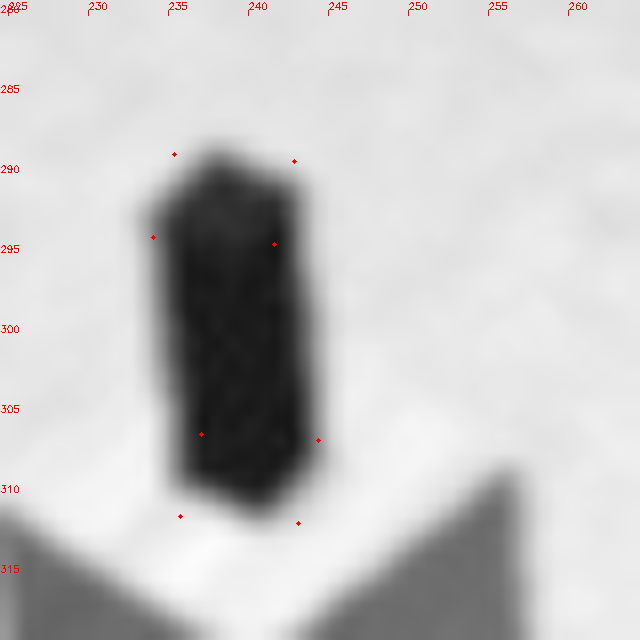

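View pics/t6.png

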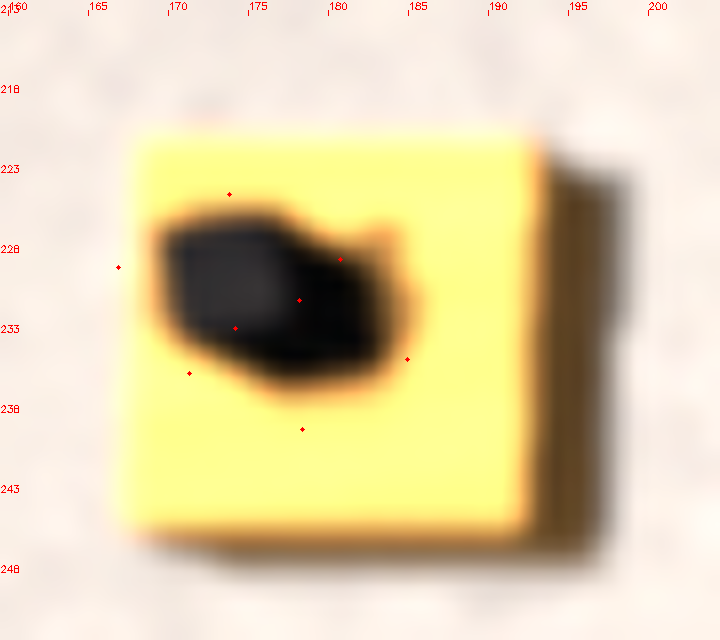

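Run:
```python
from h import *
s=lambda X,Y:(225+X/16-.5,280+Y/16-.5)
t=lambda X,Y:(160+X/16-.5,213+Y/16-.5)
idx=[(1,1,118),(1,-1,118),(-1,-1,118),(1,1,54),(-1,1,54),(-1,-1,54)]
su=np.array([s(160,210),s(218,150),s(302,185),s(178,487),s(262,517),s(320,462)])
L=np.array(idx,float)
def W(p,L):
    c,S=np.cos(p[2]),np.sin(p[2]);u=L[:,0]*p[3];v=L[:,1]*p[3]
    return np.c_[p[0]+c*u-S*v,p[1]+S*u+c*v,L[:,2]]
r=least_squares(lambda p:(w2p("side",W(p,L))-su).ravel(),[530,349,.1,9]);print("side",r.x.round(3),r.fun.round(2))
tu=np.array([t(160,232),t(290,208),t(300,325),t(180,340)]);
Lt=np.array([(1,1,118),(1,-1,118),(-1,-1,118),(-1,1,118)],float)
r2=least_squares(lambda p:(w2p("top",W(p,Lt))-tu).ravel(),[530,349,.1,9]);print("top",r2.x.round(3),r2.fun.round(2))
r3=least_squares(lambda p:np.r_[(w2p("side",W(p,L))-su).ravel(),(w2p("top",W(p,Lt))-tu).ravel()],[530,349,.1,9]);print("both",r3.x.round(3))
# holder top by top & side joint
```

```text
side [5.29601e+02 3.48720e+02 1.71000e-01 8.29300e+00] [-0.23 -0.21 -0.09 -0.09 -0.26 -0.07  0.37 -0.05  0.11  0.33  0.12  0.08]
top [5.30628e+02 3.46275e+02 1.94000e-01 9.25900e+00] [ 0.3  -0.3  -0.32 -0.    0.02  0.02  0.    0.29]
both [5.30414e+02 3.47353e+02 1.85000e-01 8.76800e+00]
```

Emit:
{"name": "carry_out", "arguments": {"series": [{"delta_pos":[0,0,25],"turn":[0,0,0],"hand":1},{"delta_pos":[0,0,70],"turn":[0,0,0],"hand":1},{"delta_pos":[0,0,120],"turn":[0,0,0],"hand":1},{"delta_pos":[0,30,165],"turn":[0,0,0.05],"hand":1},{"delta_pos":[-1,80,190],"turn":[0,0,0.1],"hand":1},{"delta_pos":[-2,140,190],"turn":[0,0,0.18],"hand":1},{"delta_pos":[-4,200,190],"turn":[0,0,0.28],"hand":1},{"delta_pos":[-5,260,190],"turn":[0,0,0.375],"hand":1}]}}

```text
clock: 14.05
eef_pos: [538.5, -74.9, 218.5]
eef_rot: [-3.141, 0.0, -2.96]
wrist_force: [1.3, 0.6, -0.1]
finger_gap: 94.4
```

Emit:
{"name": "carry_out", "arguments": {"series": [{"delta_pos":[-1,60,0],"turn":[0,0,0],"hand":1},{"delta_pos":[-2,120,0],"turn":[0,0,0],"hand":1},{"delta_pos":[-4,180,0],"turn":[0,0,0],"hand":1},{"delta_pos":[-6,240,0],"turn":[0,0,0],"hand":1},{"delta_pos":[-7,300,0],"turn":[0,0,0],"hand":1},{"delta_pos":[-8,355,0],"turn":[0,0,0],"hand":1},{"delta_pos":[-8.5,395,0],"turn":[0,0,0],"hand":1},{"delta_pos":[-8.5,424.3,-20],"turn":[0,0,0],"hand":1}]}}

```text
clock: 15.05
eef_pos: [530.5, 349.7, 199.2]
eef_rot: [3.141, 0.003, -2.962]
wrist_force: [0.6, 1.0, 0.5]
finger_gap: 94.0
```

Emit:
{"name": "carry_out", "arguments": {"series": [{"delta_pos":[0,0,-25],"turn":[0,0,0],"hand":1},{"delta_pos":[0,0,-50],"turn":[0,0,0],"hand":1},{"delta_pos":[0,0,-60],"turn":[0,0,0],"hand":1},{"delta_pos":[0,0,-60],"turn":[0,0,0],"hand":1},{"delta_pos":[0,0,-60],"turn":[0,0,0],"hand":1}]}}

```text
clock: 15.68
eef_pos: [530.9, 347.7, 139.5]
eef_rot: [3.141, 0.002, -2.963]
wrist_force: [0.2, 0.7, 0.0]
finger_gap: 94.1
```

Run:
```python
from h import *
a=camera("top");b=camera("side")
crop(b,"pics/s7.png",190,230,100,100,6)
crop(a,"pics/t7.png",395,160,80,120,5)
r=read_state();print(r["eef_pos"],r["eef_rot"],r["joints"].round(3))
```

```text
[530.76445669 347.69088461 139.31275115] [ 3.14105916e+00  1.47794531e-03 -2.96345517e+00] [ 0.522  0.542  1.336  0.     1.261 -1.227]
```

View pics/s7.png

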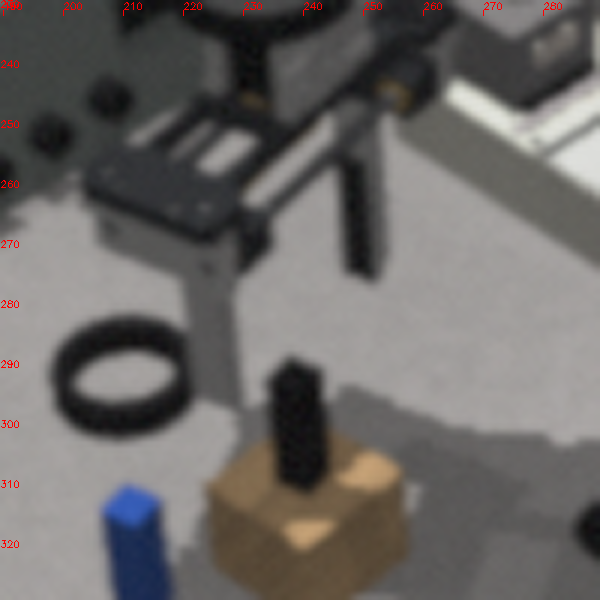

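View pics/t7.png

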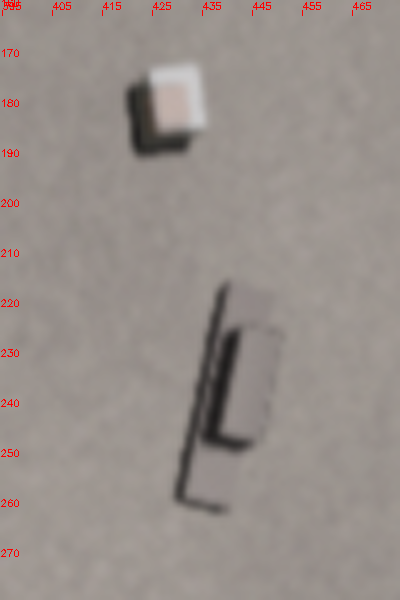

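The scraper stands upright at its old spot, and the open jaws straddle the black stylus at (240,290) in the side view. Descending to grip it.

Emit:
{"name": "carry_out", "arguments": {"series": [{"delta_pos":[0,0,-20],"turn":[0,0,0],"hand":1},{"delta_pos":[0,0,-40],"turn":[0,0,0],"hand":1},{"delta_pos":[0,0,-56],"turn":[0,0,0],"hand":1},{"delta_pos":[0,0,-66],"turn":[0,0,0],"hand":1},{"delta_pos":[0,0,-70],"turn":[0,0,0],"hand":1},{"delta_pos":[0,0,-70],"turn":[0,0,0],"hand":1},{"delta_pos":[0,0,-70],"turn":[0,0,0],"hand":1},{"delta_pos":[0,0,-70],"turn":[0,0,0],"hand":0.5}], "squeeze": 12}}

```text
clock: 16.77
eef_pos: [530.6, 347.6, 68.7]
eef_rot: [3.141, 0.001, -2.963]
wrist_force: [-0.1, 0.2, 0.5]
finger_gap: 87.1
```

Emit:
{"name": "carry_out", "arguments": {"series": [{"delta_pos":[0,0,0],"turn":[0,0,0],"hand":0.35},{"delta_pos":[0,0,0],"turn":[0,0,0],"hand":0.3},{"delta_pos":[0,0,0],"turn":[0,0,0],"hand":0.25},{"delta_pos":[0,0,0],"turn":[0,0,0],"hand":0.25},{"delta_pos":[0,0,0],"turn":[0,0,0],"hand":0.25},{"delta_pos":[0,0,0],"turn":[0,0,0],"hand":0.25},{"delta_pos":[0,0,0],"turn":[0,0,0],"hand":0.25},{"delta_pos":[0,0,0],"turn":[0,0,0],"hand":0.25}]}}

```text
clock: 17.77
eef_pos: [530.4, 347.5, 68.2]
eef_rot: [3.142, 0.0, -2.963]
wrist_force: [0.3, 0.4, 0.7]
finger_gap: 23.5
```

Emit:
{"name": "carry_out", "arguments": {"series": [{"delta_pos":[0,0,0],"turn":[0,0,0],"hand":0.15},{"delta_pos":[0,0,0],"turn":[0,0,0],"hand":0},{"delta_pos":[0,0,0],"turn":[0,0,0],"hand":0},{"delta_pos":[0,0,0],"turn":[0,0,0],"hand":0},{"delta_pos":[0,0,0],"turn":[0,0,0],"hand":0}]}}

```text
clock: 18.4
eef_pos: [530.4, 347.5, 68.2]
eef_rot: [3.142, 0.0, -2.963]
wrist_force: [0.1, 0.2, -0.5]
finger_gap: 20.3
```

Emit:
{"name": "carry_out", "arguments": {"series": [{"delta_pos":[0,0,0],"turn":[0,0,0],"hand":0},{"delta_pos":[0,0,0],"turn":[0,0,0],"hand":0},{"delta_pos":[0,0,10],"turn":[0,0,0],"hand":0},{"delta_pos":[0,0,25],"turn":[0,0,0],"hand":0},{"delta_pos":[0,0,45],"turn":[0,0,0],"hand":0},{"delta_pos":[0,0,70],"turn":[0,0,0],"hand":0},{"delta_pos":[0,0,100],"turn":[0,0,0],"hand":0},{"delta_pos":[0,0,120],"turn":[0,0,0],"hand":0}], "squeeze": 40}}

```text
clock: 19.4
eef_pos: [530.7, 347.7, 191.4]
eef_rot: [3.141, 0.003, -2.963]
wrist_force: [-0.5, -0.7, -1.1]
finger_gap: 20.0
```

Run:
```python
from h import *
camera("top");camera("top");b=camera("side")
r=read_state();print(r["eef_pos"],r["eef_rot"],r["finger_gap"])
e=r["eef_pos"]
pr=[e+[0,0,19-1.2],e+[0,0,19-1.2-82],e+[0,0,19-1.2-32]]
u=w2p("side",pr);print(u)
crop(b,"pics/s8.png",195,230,90,90,7,u)
```

```text
[530.75589099 347.72912098 189.95059998] [ 3.14067325e+00  2.54961312e-03 -2.96335379e+00] 20.062206302823878
[[236.27124873 265.23047242]
 [238.4640238  289.13840992]
 [237.14203455 274.75429633]]
```

View pics/s8.png

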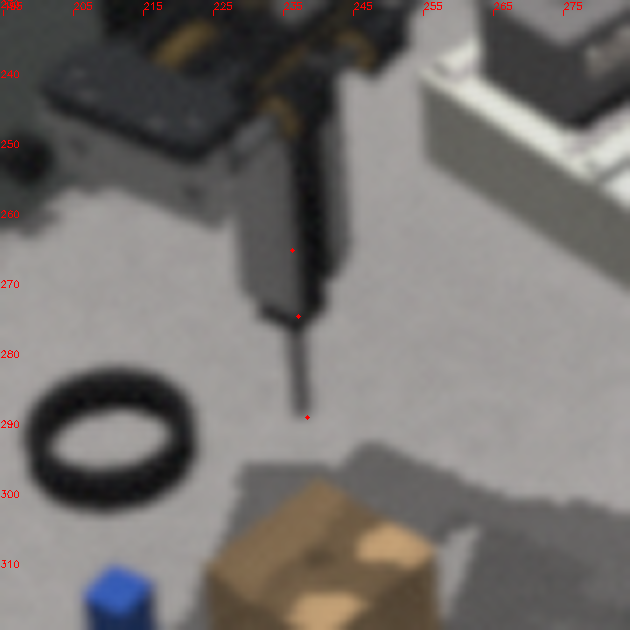

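Run:
```python
from h import *
e=np.array([530.75,347.73,189.95])
tip=p2w("side",[(237.5,288.4)],e[2]+17.8-82+1)[0];print("tip off side",tip-e)
sh=p2w("side",[(195+295/7-.5,230+335/7-.5)],e[2]+17.8-32-4)[0];print("shaft top off",sh-e)
crop("pics/s4.png","pics/x.png",0,0,10,10,2)
b=np.load("pics/b.npy");a=np.load("pics/a.npy")
crop(b.astype(np.uint8),"pics/s9.png",255,210,45,45,14)
crop(np.clip(a,0,255).astype(np.uint8),"pics/t9.png",275,158,40,40,14)
```

```text
tip off side [  3.1487221   0.3857735 -63.2      ]
shaft top off [ -2.88383035   4.90300326 -18.2       ]
```

View pics/s9.png

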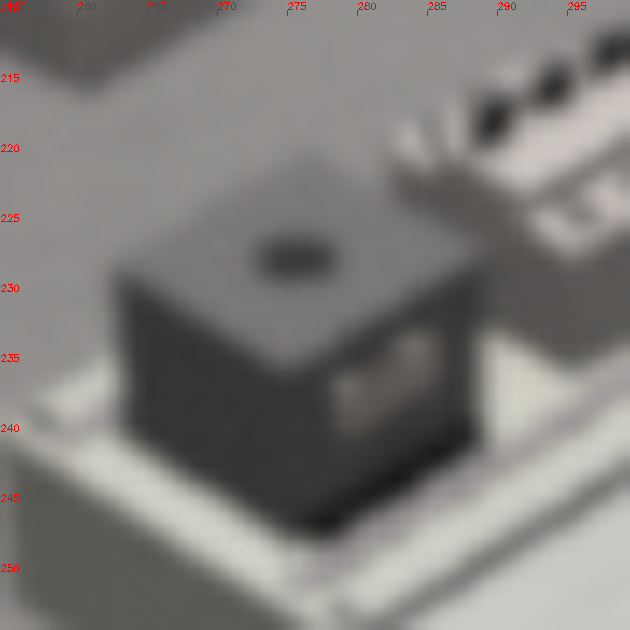

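View pics/t9.png

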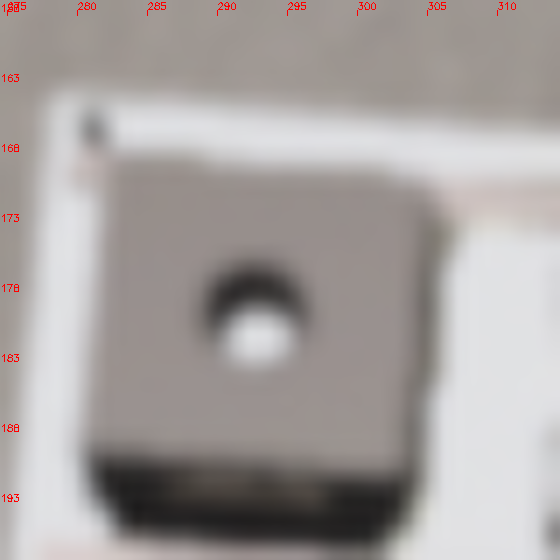

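Run:
```python
from h import *
print("ap top",p2w("top",[(275+255/14-.5,158+317/14-.5)],100),"ap side",p2w("side",[(275.55,227.95)],100))
# module top corners: side
m=p2w("side",[(255+115/14-.5,210+268/14-.5),(255+290/14-.5,210+370/14-.5),(255+478/14-.5,210+262/14-.5),(255+312/14-.5,210+158/14-.5)],100);print(m.round(1),m.mean(0))
m=p2w("top",[(275+106/14-.5,158+160/14-.5),(275+430/14-.5,158+180/14-.5),(275+408/14-.5,158+475/14-.5),(275+88/14-.5,158+452/14-.5)],100);print(m.round(1),m.mean(0))
```

```text
ap top [[669.9605315  59.6398679 100.       ]] ap side [[668.92561708  60.90770844 100.        ]]
[[696.   89.5 100. ]
 [641.7  91.2 100. ]
 [637.8  35.3 100. ]
 [692.1  30.8 100. ]] [666.88705064  61.71340877 100.        ]
[[698.3  87.8 100. ]
 [696.5  28.7 100. ]
 [641.6  30.9 100. ]
 [644.   89.  100. ]] [670.09075262  59.09383456 100.        ]
```

Emit:
{"name": "carry_out", "arguments": {"series": [{"delta_pos":[10,-20,22],"turn":[0,0,0],"hand":0},{"delta_pos":[28,-58,27],"turn":[0,0,0],"hand":0},{"delta_pos":[50,-103,27],"turn":[0,0,0],"hand":0},{"delta_pos":[72,-149,27],"turn":[0,0,0],"hand":0},{"delta_pos":[94,-195,27],"turn":[0,0,0],"hand":0},{"delta_pos":[114,-238,27],"turn":[0,0,0],"hand":0},{"delta_pos":[130,-271,27],"turn":[0,0,0],"hand":0},{"delta_pos":[138.5,-287.9,27],"turn":[0,0,0],"hand":0}]}}

```text
clock: 20.55
eef_pos: [669.1, 58.0, 214.2]
eef_rot: [3.141, -0.001, -2.965]
wrist_force: [0.4, 1.0, -0.2]
finger_gap: 20.1
```

Emit:
{"name": "carry_out", "arguments": {"series": [{"delta_pos":[0,0,-15],"turn":[0,0,0],"hand":0},{"delta_pos":[0,0,-30],"turn":[0,0,0],"hand":0},{"delta_pos":[0,0,-40],"turn":[0,0,0],"hand":0},{"delta_pos":[0,0,-43],"turn":[0,0,0],"hand":0},{"delta_pos":[0,0,-43],"turn":[0,0,0],"hand":0},{"delta_pos":[0,0,-43],"turn":[0,0,0],"hand":0},{"delta_pos":[0,0,-43],"turn":[0,0,0],"hand":0}]}}

```text
clock: 21.42
eef_pos: [669.0, 59.6, 172.7]
eef_rot: [-3.141, 0.001, -2.963]
wrist_force: [1.4, 0.9, -0.4]
finger_gap: 20.4
```

Run:
```python
from h import *
a=camera("top");b=camera("side")
r=read_state();print(r["eef_pos"],r["eef_rot"],r["wrist_force"])
e=r["eef_pos"];u=w2p("side",[e-[0,0,64.2],e-[0,0,14.2],[669.5,60,100]])
crop(b,"pics/s10.png",245,190,60,60,12,u)
crop(a,"pics/t10.png",260,150,80,60,9)
```

```text
[668.96701857  59.62975263 172.4669541 ] [-3.14157739e+00  3.25098640e-04 -2.96345413e+00] [-0.34022162 -0.16066848  0.18800938]
```

View pics/s10.png

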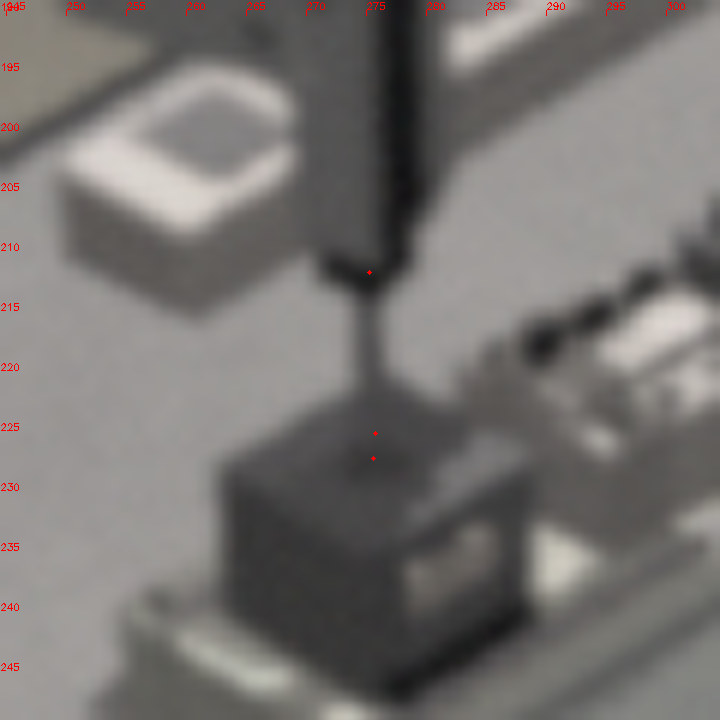

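View pics/t10.png

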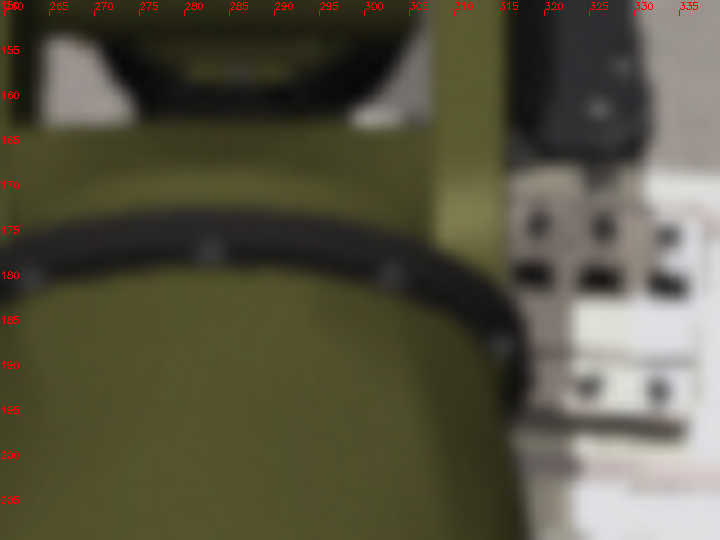

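Run:
```python
from h import *
b=np.mean([camera("side").astype(float) for _ in range(4)],0)
e=read_state()["eef_pos"];print(e)
crop(np.clip((b-35)*4,0,255).astype(np.uint8),"pics/s11.png",260,208,30,30,20)
print([( (p-[260,208]+.5)*20).round() for p in w2p("side",[e-[0,0,64.2]])])
```

```text
[668.92350185  59.59606696 172.2848896 ]
[array([325., 363.])]
```

View pics/s11.png

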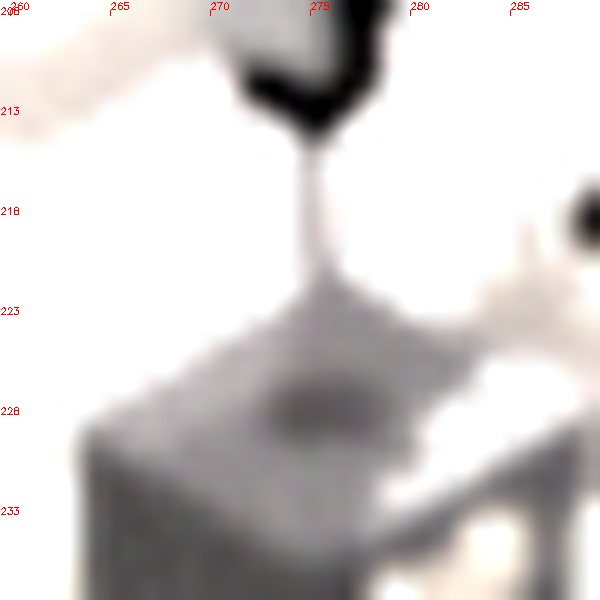

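Emit:
{"name": "carry_out", "arguments": {"series": [{"delta_pos":[0,0,-3],"turn":[0,0,0],"hand":0},{"delta_pos":[0,0,-6],"turn":[0,0,0],"hand":0},{"delta_pos":[0,0,-9],"turn":[0,0,0],"hand":0},{"delta_pos":[0,0,-12],"turn":[0,0,0],"hand":0},{"delta_pos":[0,0,-14],"turn":[0,0,0],"hand":0},{"delta_pos":[0,0,-14],"turn":[0,0,0],"hand":0}]}}

```text
clock: 22.48
eef_pos: [668.9, 59.6, 158.1]
eef_rot: [3.142, -0.0, -2.963]
wrist_force: [0.4, -0.2, 0.2]
finger_gap: 19.6
```

Run:
```python
from h import *
b=camera("side")
r=read_state();print(r["eef_pos"],r["wrist_force"],r["moment"],r["finger_gap"])
crop(np.clip((b.astype(float)-25)*3,0,255).astype(np.uint8),"pics/s12.png",255,200,40,40,15)
```

```text
[668.92493681  59.64891382 158.22348536] [ 0.52677258 -0.19238256  0.27233918] [ 0.0607461   0.03111867 -0.01324279] 19.60374395622239
```

View pics/s12.png

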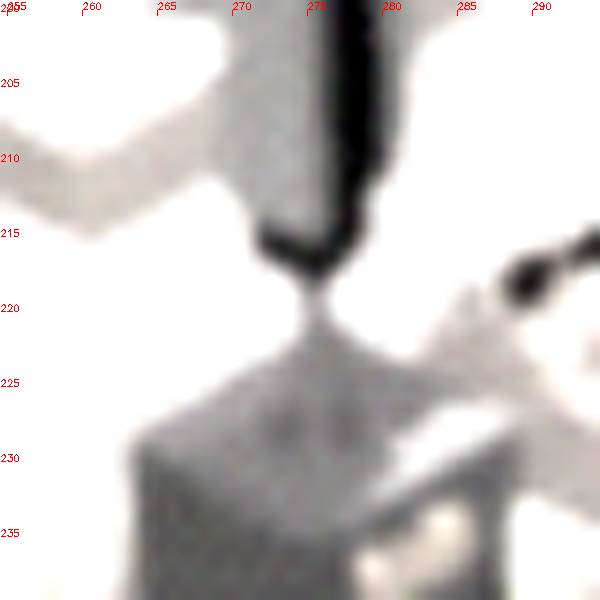

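The tip is about 6 mm into the opening with no force, and the shaft is centred with dark hole on both sides at (273,228) and (277,228). I'll press on.

Emit:
{"name": "carry_out", "arguments": {"series": [{"delta_pos":[0,0,-4],"turn":[0,0,0],"hand":0},{"delta_pos":[0,0,-8],"turn":[0,0,0],"hand":0},{"delta_pos":[0,0,-12],"turn":[0,0,0],"hand":0},{"delta_pos":[0,0,-15],"turn":[0,0,0],"hand":0},{"delta_pos":[0,0,-17],"turn":[0,0,0],"hand":0},{"delta_pos":[0,0,-17],"turn":[0,0,0],"hand":0}]}}

```text
clock: 23.28
eef_pos: [668.9, 59.6, 141.1]
eef_rot: [-3.142, -0.0, -2.963]
wrist_force: [-0.1, 0.8, -0.6]
finger_gap: 19.9
```

Emit:
{"name": "carry_out", "arguments": {"series": [{"delta_pos":[0,0,-2],"turn":[0,0,0],"hand":0},{"delta_pos":[0,0,-4],"turn":[0,0,0],"hand":0},{"delta_pos":[0,0,-4],"turn":[0,0,0],"hand":0}]}}

```text
clock: 23.65
eef_pos: [669.0, 59.6, 137.4]
eef_rot: [-3.142, 0.0, -2.963]
wrist_force: [0.9, -0.1, 2.2]
finger_gap: 19.8
```

Emit:
{"name": "carry_out", "arguments": {"series": [{"delta_pos":[0,0,-2],"turn":[0,0,0],"hand":0},{"delta_pos":[0,0,-4.5],"turn":[0,0,0],"hand":0},{"delta_pos":[0,0,-4.5],"turn":[0,0,0],"hand":0},{"delta_pos":[0,0,-4.5],"turn":[0,0,0],"hand":0}]}}

```text
clock: 24.15
eef_pos: [669.0, 59.6, 132.9]
eef_rot: [-3.142, 0.0, -2.963]
wrist_force: [0.2, 0.1, 4.3]
finger_gap: 19.9
```

Emit:
{"name": "carry_out", "arguments": {"series": [{"delta_pos":[0,0,-1.2],"turn":[0,0,0],"hand":0},{"delta_pos":[0,0,-1.2],"turn":[0,0,0],"hand":0},{"delta_pos":[0,0,-1.2],"turn":[0,0,0],"hand":0},{"delta_pos":[0,0,-1.2],"turn":[0,0,0],"hand":0},{"delta_pos":[0,0,-1.2],"turn":[0,0,0],"hand":0},{"delta_pos":[0,0,-1.2],"turn":[0,0,0],"hand":0}]}}

```text
clock: 24.9
eef_pos: [668.9, 59.6, 131.6]
eef_rot: [-3.142, 0.0, -2.963]
wrist_force: [0.7, 0.4, 4.7]
finger_gap: 20.0
```

Run:
```python
from h import *
F=[];Z=[]
for i in range(10):
    a=camera("top") if i%2 else camera("side"); 
    if i%2: A=a
    else: B=a
    r=read_state();F.append(r["wrist_force"]);Z.append(r["eef_pos"][2])
print(np.mean(F,0),Z[0],Z[-1],r["finger_gap"],np.abs(r["qd"]).max())
cv2.imwrite("pics/top_end.png",A[:,:,::-1]);cv2.imwrite("pics/side_end.png",B[:,:,::-1])
crop(B,"pics/s13.png",250,180,130,100,6)
```

```text
[1.03004695 0.14500054 5.10534843] 131.58507160625643 131.5609219232712 20.07932309313394 0.0020813225390748317
```

View pics/s13.png

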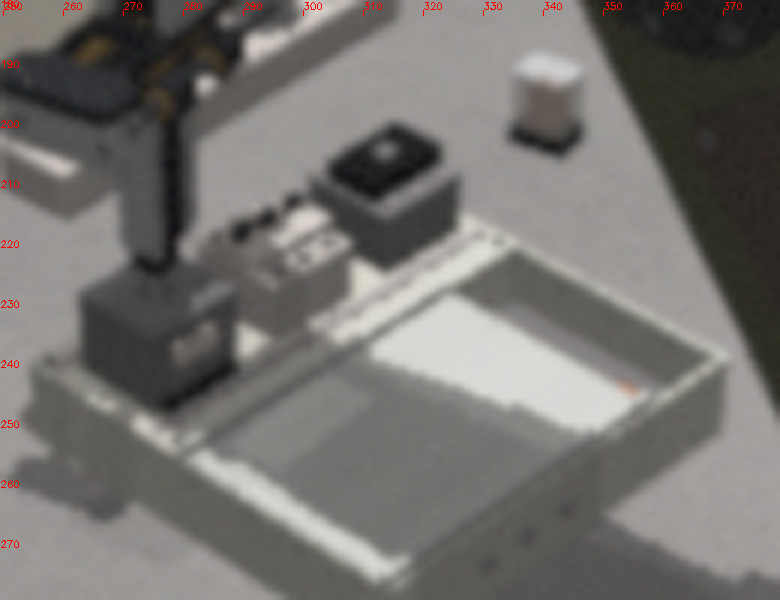

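View pics/top_end.png

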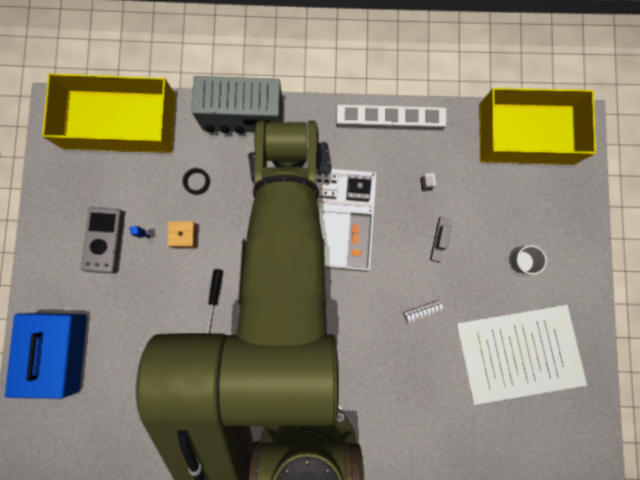

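The top view shows the offcuts in the trough around (356,240), the scraper upright at (441,240) and the other items unmoved. The button's spring force matches about 8.5 mm of travel and the arm is at rest, so I'm handing in.

```bash
python3 -c "
from cell import *
print(sign_off())"
```

```text
the job is handed in; nothing more can be done
None
```

I swept the three offcuts into the trough with the scraper and stood the scraper upright at its old place. I then took the black stylus and handed in with it holding the reset button down, at about 26 s on the clock.

**Last checks:**
- **Offcuts:** the top view shows all three flat in the trough and the channel empty.
- **Scraper:** it stands upright and let go, back at its starting spot.
- **Bystanders:** by eye, those in view at the end are where they were at the start, as is the blue look-alike.
- **Button:** the tip height works out to about 8.5 mm of travel. The spring force of about 5.7 N (5.1 N measured plus the stylus' weight) points to about 9 mm. Both are above the 6 mm needed.
- **Grip and motion:** the fingers hold the stylus at a 20 mm opening with 40 N, and the arm was at rest.

**What disagreed or could not be seen:**
- The two cameras differed by 1 to 3 mm on the stylus and aperture positions. I confirmed in the side view that the shaft was centred in the hole before pressing.
- The button itself cannot be seen under the gripper, so its travel is inferred from height and force only.

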